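# Load two sample cassettes into a spring magazine

### The arm

A 6-joint arm with a two-finger parallel gripper is mounted at the origin on a cart in front of the work surface, level with it; the furniture and walls round the work are solid. World frame = base frame: x ahead of the robot, y to its left, z up, the work surface at z = 0. Lengths are in m, angles in rad, forces in N, time in s.
With the tool pointing down it reaches from about 0.375 to 0.925 m from the base axis. Payload 5.7 kg.
Tool frame: the origin (TCP) lies midway between the tips of the shut fingers; the grasp point (between the pads) lies 19 mm behind it; z points along the fingers, y is the line along which they close (so a half turn about z gives the same grasp; the last joint's range is limited). The gripper opens to 88 mm and grips with 3 to 60 N. Pads are 20 mm wide; open, the fingers measure 115 mm over their backs; the gripper's body (75 mm by 178 mm) begins 61 mm behind the grasp point.
Start: joints at [1.229, 0.359, 1.51, -0, 1.272, -0.115], TCP at [0.135, 0.585, 0.223] pointing down, gripper open.
Joint ranges: [-2.97, 2.97], [-1.01, 2.36], [0.21, 2.38], [-0.96, 4.11], [0.2, 2.71], [-2.98, 2.98]. Speed limits (rad/s): [2.39, 2.39, 3.14, 3.14, 3.14, 3.14].

### API

Orientations are given as a unit quaternion [x, y, z, w].
In Python, from rig import get_state, snapshot, camera_model, job_done gives the robot as it stands. The module is installed in compiled form; this text tells all that it offers.
- The arm moves only by the tool carry_out, never from a script. Its argument "rows" is a list that holds one entry, the list of rows, each a list of 6 numbers: the shift along the tool's x, y, z in mm, then the turn, a rotation vector about the tool's x, y, z in rad. A call has 1 to 5 rows; each row shifts and turns the commanded pose from where the row before left it, along the tool's axes as they then stand; what a row does not reach is not made up. A row lasts 1/12 s, in which the tool goes at most 41.7 mm and 7.16 degrees, less where a joint would pass 70% of its speed; a pose out of reach is approached as far as the arm can. A call is refused whole if a number of a shift passes 41.7 or a number of a turn 0.125, either way. A call with a gripper value outside its range is refused whole. "fingers" is the opening, from 0 (shut) to 1 (fully open), set as the call begins (left out, the last holds). The fingers move at their own pace and stop on an object; "grip_force" is the grip in N (left out, the last holds). Time passes only in rows, so rows that do not move let the fingers close. It gives the time, the measured TCP pose, the force, the opening and the grip force at its end, in the units of the state.
- get_state(): the state, without advancing time (a new reading comes with each control period).
- snapshot(name): name is "scene" or "top"; returns (picture, depth): 480x640x3 uint8, red, green, blue; 480x640 float32, m along the optical axis (not along the pixel's ray), 0 where there is no reading.
- camera_model(name): a dict with "fx", "fy", "cx", "cy" (pixels), "T" (4x4, takes a point from camera to world coordinates). Camera axes: x right, y up, looking along -z (the intrinsics and any distortion apply to the point x, -y, -z); pixel columns grow to the right and rows downward; lengths in m; the calibration is good to about 2 mm. A picture is of the moment at which its call begins. camera_model takes no time and is no camera call.
- job_done(): hands the job in; it is judged then, once.
The state is a dict: "time_s": time; "joint_pos": joint angles; "joint_vel": joint speeds; "joint_torque": joint torques, N m; "tcp_pos": TCP position; "eef_rot": TCP orientation; "contact_force": force on the tool from outside, world axes, zero at the start; "ft_torque": the same for the moment, N m; "width": opening from 0.0 (shut) to 1.0 (fully open); "grasp_force": force on a finger pad.
Only numpy, scipy, OpenCV 4.12 (cv2) and the standard library are available. Lean on these libraries where they do the work, as an engineer would, in place of code of your own. Each camera call takes 0.05 s, during which the arm holds its last target. There are 200 camera calls.

### The job

Load both white sample cassettes into the spring magazine, one after the other: set each flat in the mouth, ribbed face up, and press it gently down past the roller lips until they snap over it and hold it in. Let go of the first and leave it held by the lips before you bring the second, never press with more than 20 N, and leave the other things on the worktop where they are.

Things in the scene. Friction and masses are not known exactly. Their poses are not given: they have to be found in the camera images.
- magazine: open-topped aluminium spring magazine fixed to the worktop; origin: centre of the underside of its 190 x 100 x 6 mm base plate. Its well, inside 66.4 (x) x 48.4 (y) mm and centred on the origin, takes two cassettes lying flat on each other, cassette x along magazine x. Damaged if a cassette is pressed on it with more than 20 N
- well_mouth (a point): centre of the well's mouth, 116 mm above the magazine's origin, at the top of 6 mm high outward flares. End walls (x = +-33 mm) and four corner guides (|x| from 23 to 39 mm, at y = +-24 mm) reach up to the flares. Between the corner guides the y sides are open for fingers above z = 72 mm, where the side walls end
- lip_level (a point): nominal underside of the lips (z = 76 mm); true level unmeasured, 67 to 85 mm: their grey frame is clamped by hand. Lips: sprung 8 mm rollers at the x ends, reaching in to |x| = 25 mm. A cassette set in rests on them, underside 6.6 mm above this true level. Pressed on the middle with 4 to 9 N (most in the first 7 mm) it parts them; they snap over its top after 24 to 27 mm
- well_bottom (a point): centre of the well's floor, z = 6 mm. A sprung follower, plate 2 mm above the lips' underside when empty, pushes the stack up against the lips with 3 to 6 N. The first cassette may be pressed 20 mm deeper than the snap. With the second the stack meets stiff rubber end pads (14 N/mm, set with the lip frame) almost as soon as the lips have snapped. Not past the lips, a cassette comes back up
- cassette_1: white flat sample cassette, 64 (x) x 46 (y) x 20 (z) mm, 40 to 85 g, lying flat, ribbed face up. Origin: centre of its underside. Lower edges bevelled: 6 mm up, 6 mm in at the x ends, 3 mm in at the y sides; the y faces are upright from z = 6 to 19 mm, for gripping. The two are alike, a half turn makes no difference, either may go in first
- cassette_2: white flat sample cassette, 64 (x) x 46 (y) x 20 (z) mm, 40 to 85 g, lying flat, ribbed face up. Origin: centre of its underside. Lower edges bevelled: 6 mm up, 6 mm in at the x ends, 3 mm in at the y sides; the y faces are upright from z = 6 to 19 mm, for gripping. The two are alike, a half turn makes no difference, either may go in first
- stopper_3: brown rubber stopper, 32x32x28 mm, upright; bystander, origin at its underside centre
- marker: marker pen lying, 12x138x12 mm; bystander, origin at its underside centre
- spatula: thin steel spatula lying, 10x171x5 mm; bystander, origin at its underside centre
- small_jar: small open glass jar, 34x34x40 mm; bystander, origin at its underside centre
- glass_lid: small glass lid with a knob, 41x41x20 mm; bystander, origin at its underside centre
- small_bottle: small stoppered glass bottle, 32x32x63 mm; bystander, origin at its underside centre
There are look-alikes about, which are no part of the job. Leave any green, red or turquoise look-alike of the cassette_1 alone.

How it is judged:
By the outcome, as a careful person would: the job done as asked, in the order asked, and still so for the second after the job is handed in, with the robot touching nothing.
It also fails if it takes over 67 s, if anything falls off the work surface, if the arm or the gripper's body presses on something with over 40 N, if the wrist force passes 120 N, or if a joint passes its speed limit or range.

## Working session

There is one attempt and no reset: what is moved stays moved. The work goes in short steps, Python scripts to look and compute and a tool call to move; the robot and the scene stay as the last step left them, time stands still between calls to the robot, and variables do not carry over. Pictures are saved under pics/ and viewed, at most 10 in all, crops included, and the job is handed in when it is done.

Besides the shell and the picture viewer there is one more tool, called after "Emit:" as name(argument=value, ...), one argument or row to a line, values as JSON. carry_out: Moves the arm, as the interface text tells. Its arguments: {"type":"object","properties":{"rows":{"type":"array","items":{"type":"array","items":{"type":"array","items":{"type":"number"}}}},"fingers":{"type":"number"},"grip_force":{"type":"number"}},"required":["rows"]}

```bash
mkdir -p pics
cat > h.py <<'E'
import numpy as np, cv2
from rig import get_state, snapshot, camera_model, job_done
def pts(name):
    im,d=snapshot(name); c=camera_model(name); T=np.array(c["T"])
    v,u=np.mgrid[0:480,0:640]
    P=np.stack([(u-c["cx"])/c["fx"]*d,-(v-c["cy"])/c["fy"]*d,-d],-1)
    W=P@T[:3,:3].T+T[:3,3]; W[d==0]=np.nan
    return im,W
def save(im,n): cv2.imwrite("pics/"+n,im[...,::-1])
E
python3 - <<'E'
from h import *
for n in("top","scene"):
    im,W=pts(n); save(im,n+"1.png"); np.savez("/tmp/"+n,im=im,W=W)
    c=camera_model(n); print(n,{k:c[k] for k in c if k!='T'},np.round(c["T"],3).tolist())
s=get_state(); print(s)
E
```

```text
top {'fx': 453.233890730724, 'fy': 453.233890730724, 'cx': 321.50660987954296, 'cy': 239.66917189272345} [[0.004, 0.997, -0.082, 0.431], [-1.0, 0.003, -0.018, -0.016], [-0.018, 0.082, 0.997, 0.958], [0.0, 0.0, 0.0, 1.0]]
scene {'fx': 456.9488451912409, 'fy': 456.9488451912409, 'cx': 326.0679814335393, 'cy': 237.13453916757535} [[-0.445, 0.574, -0.687, -0.127], [-0.896, -0.277, 0.349, 0.319], [0.01, 0.77, 0.638, 0.693], [0.0, 0.0, 0.0, 1.0]]
{'time_s': 0.1, 'joint_pos': array([ 1.22890075e+00,  3.59415498e-01,  1.51130613e+00, -3.94158264e-05,
        1.27251832e+00, -1.15130220e-01]), 'joint_vel': array([-5.34990903e-04,  1.21275117e-05, -2.76137335e-03,  9.09159055e-04,
       -7.74854737e-04,  3.56677859e-04]), 'joint_torque': array([ 2.25594034e-03, -5.16359890e+01, -2.71403235e+01,  6.80096308e-02,
        2.74556747e-02,  9.91777625e-06]), 'tcp_pos': array([0.13472542, 0.58404028, 0.22191095]), 'eef_rot': array([ 1.13134091e-01,  9.93579387e-01, -8.06502095e-04, -1.68236895e-04]), 'contact_force': array([ 0.61687344, -0.67554535,  0.15167711]), 'ft_torque': array([0.00174762, 0.00850661, 0.01471131]), 'grasp_force': 0.0, 'width': 1.0019818110022403}
```

View pics/top1.png

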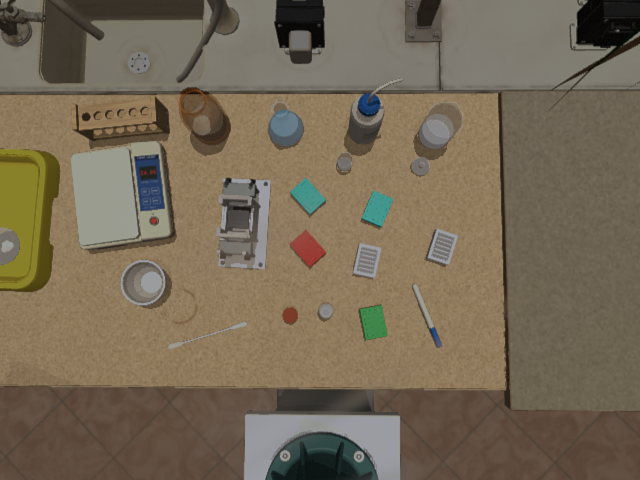

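View pics/scene1.png

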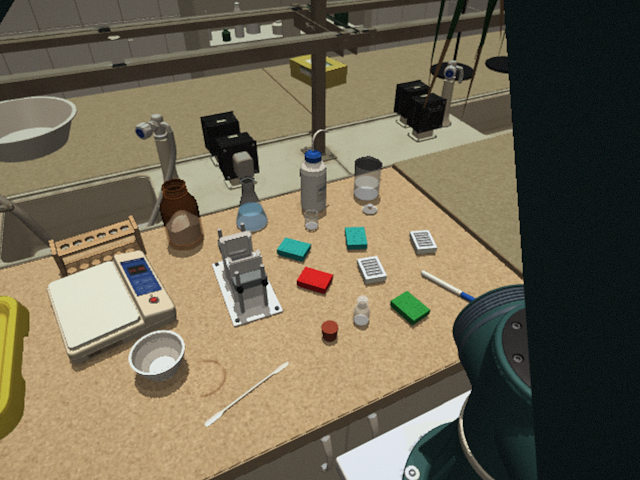

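The top view shows the white cassettes at about (367,261) and (442,247) and the magazine at about (243,223). The look-alikes are turquoise, red and green. I'll measure these next.

Run:
```python
import numpy as np, cv2
f=np.load("/tmp/top.npz"); im,W=f["im"],f["W"]; Z=W[...,2]
print("table z",np.nanmedian(Z[350:380,300:480]), Z[300,460])
for (u,v) in((367,261),(442,247),(373,322),(308,249)):
    m=np.zeros(Z.shape,bool); m[v-26:v+26,u-26:u+26]=1
    m&=(Z>.012)&(Z<.03)
    n,l=cv2.connectedComponents(m.astype(np.uint8)); m=l==l[v,u]
    P=W[m][:,:2].astype(np.float32); r=cv2.minAreaRect(P*1000); b=cv2.boxPoints(r)
    print((u,v),m.sum(),"mean",P.mean(0).round(4),"z",np.median(Z[m]).round(4),"rect",np.round(r[0],1),np.round(r[1],1),round(r[2],1))
# magazine
sub=W[170:280,210:280]; z=sub[...,2]
for lo,hi in((.003,.012),(.06,.09),(.09,.108),(.108,.125),(.125,.2)):
    P=sub[(z>lo)&(z<hi)][:,:2]
    if len(P)>5:
        r=cv2.minAreaRect((P*1000).astype(np.float32)); print(lo,hi,len(P),P.mean(0).round(4),np.round(r[0],1),np.round(r[1],1),round(r[2],1))
big=cv2.resize(im[165:285,205:285],None,fx=5,fy=5,interpolation=cv2.INTER_CUBIC)
zz=np.nan_to_num(sub[...,2]); z2=np.nan_to_num(Z[165:285,205:285]); zc=cv2.applyColorMap(np.clip(z2/.14*255,0,255).astype(np.uint8),cv2.COLORMAP_JET)
cv2.imwrite("pics/mag.png",np.hstack([big[...,::-1],cv2.resize(zc,None,fx=5,fy=5,interpolation=cv2.INTER_NEAREST)]))
np.set_printoptions(linewidth=250)
print((z2[::4,::3]*1000).round().astype(int))
```

```text
table z 0.0011416107681208598 -0.00041782378157340094
(367, 261) 698 mean [ 0.466  -0.0923] z 0.0214 rect [466.  -92.3] [46.  63.9] 77.8
(442, 247) 725 mean [ 0.4946 -0.2473] z 0.0211 rect [ 495.  -248.1] [46.8 64.4] 71.4
(373, 322) 729 mean [ 0.3396 -0.1048] z 0.0214 rect [ 339.5 -105.1] [64.1 46.1] 10.8
(308, 249) 683 mean [0.4907 0.0302] z 0.0215 rect [491.1  30.5] [64.4 45.9] 41.7
0.003 0.012 1994 [0.5303 0.1505] [541.9 165.8] [233.7 148.4] 0.7
0.06 0.09 1765 [0.5428 0.1642] [544.4 165.3] [ 63.9 158.9] 87.1
0.09 0.108 151 [0.5505 0.1632] [543.4 163.6] [ 59.9 141.5] 87.0
0.108 0.125 426 [0.5467 0.166 ] [544.6 165. ] [ 63.8 142.5] 87.4
[[  0   1  -1   0   3   2   2   3  -4   0   0  -2   0   1   0   1   1   1   0   4   3   1   3   2  -2   2   0]
 [ -3   0   0   0  -3   4   1   3   2   3   2  -2   0   1   3   0   2  -1   0   0  -1   5   1   2   1  -1   1]
 [  2   2   4   1   4  -1   5  -1   1   2   2   2   1   2   1   3   2   1   0   0   0   1   1   0   8  -1   2]
 [ -1  -1   3   1   1   0   0   2   0   3   2   1  -2   1   1  -1  -3  -1   0   0   4   4   1   4   3   5   2]
 [  1   3 
[... 2176 characters left out ...]
   8   3   1   3   2   3   3   0]
 [  3   0   1   2   2   6  13   6   8   9   6   7   9  10   9   6   8   8   7   5   5  -1   0   0   0  -2   2]
 [  0   0   4  -2   3   6   8   8   7   8   7   7   8   7   2   5   7   9  13   8   7   0  -2   0   1   3   2]
 [  3  -2   2   2   0  -2  -1   0   0  -2   3   1   0  -2   2  -1   2   2   4   3  -1   1   5   0   3  -1   1]
 [  0   0   2   1   0   1  -1   0   5   1  -1   0   2   1  -2  -3  -2   0   1   2   0   1   0   0  -2   3   1]
 [  4   1   1   4   1   0   4   3   0   0   1   2   1   2   0   1   4   4   0   2  -1   1   0   0   0  -1  -2]
 [  0   3   2   3  -1   3  -1   0   2   3   0   2   5  -2  -2  -1   0  -2   3   2   0   0  -1   1  -2   0  -2]]
```

View pics/mag.png

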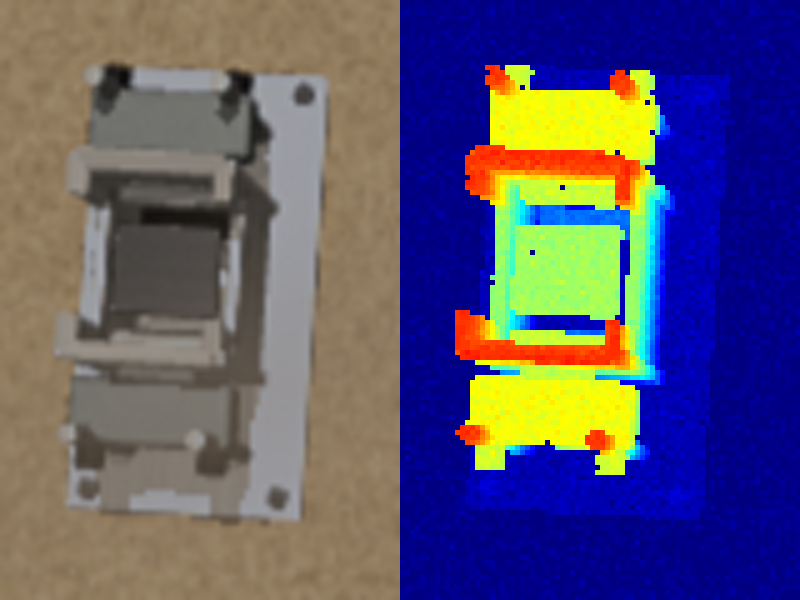

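The crop shows the base plate running long along world x at about -3° yaw. The rim is near z=116 mm, the follower plate near 75 mm and the roller tops near 80 mm. So the true lip level is about 73 mm. I'll fit the well centre next.

```bash
cat >> h.py <<'E'
from scipy.spatial.transform import Rotation as Ro
def plan(x,y,z,yaw,rowmax=38):
    """print tool-frame shift from present pose, tool y at world angle yaw deg"""
    s=get_state(); R=Ro.from_quat(s["eef_rot"]).as_matrix()
    d=R.T@(np.array([x,y,z])-s["tcp_pos"])*1000
    a=np.degrees(np.arctan2(R[1,1],R[0,1])); n=np.linalg.norm(d)
    dy=(yaw-a+90)%180-90
    print("shift",d.round(1),"len",n.round(1),"rows",int(np.ceil(n/rowmax)),"tool y at",a.round(2),"rz",(-np.radians(dy)).round(4),"tilt",R[:,2].round(4))
E
python3 - <<'E'
from h import *
f=np.load("/tmp/top.npz"); im,W=f["im"],f["W"]; Z=W[...,2]
v,u=np.mgrid[0:480,0:640]
box=(u>205)&(u<285)&(v>165)&(v<285)
def rect(m,name):
    n,l,st,_=cv2.connectedComponentsWithStats(m.astype(np.uint8),connectivity=8)
    P=(W[m][:,:2]*1000).astype(np.float32); r=cv2.minAreaRect(P); print(name,m.sum(),np.round(r[0],1),np.round(r[1],1),round(r[2],1),P.mean(0).round(1),"z",np.median(Z[m]).round(4))
rect(box&(Z>.106)&(v>192)&(v<242),"rim")
for nm,(a,b) in {"rimtop":(192,207),"rimbot":(227,242)}.items(): rect(box&(Z>.106)&(v>=a)&(v<b),nm)
rect(box&(Z>.07)&(Z<.081)&(u>229)&(u<248)&(v>210)&(v<228),"follower")
rect(box&(Z>.08)&(Z<.093)&(v>180)&(v<197),"frameN"); rect(box&(Z>.08)&(Z<.093)&(v>240)&(v<258),"frameS")
rect(box&(Z>.076)&(Z<.086)&(u>230)&(u<246)&(v>200)&(v<208),"rollN"); rect(box&(Z>.076)&(Z<.086)&(u>230)&(u<246)&(v>228)&(v<234),"rollS")
# base plate corners: pixel from crop (col,row)/5 -> z=6mm plane
c=camera_model("top");T=np.array(c["T"])
def onz(px,py,z):
    r=T[:3,:3]@np.array([(px-c["cx"])/c["fx"],-(py-c["cy"])/c["fy"],-1]); return (T[:3,3]+r*(z-T[2,3])/r[2])[:2]
cor=[onz(205+a/5-.4,165+b/5-.4,.006)*1000 for a,b in((328,76),(300,520),(67,506))]
print(np.round(cor,1),"centre",((cor[0]+cor[2])/2).round(1), np.linalg.norm(cor[0]-cor[1]),np.linalg.norm(cor[2]-cor[1]),np.degrees(np.arctan2(*(cor[0]-cor[1])[::-1])))
plan(.466,-.0923,.10,77.8)
plan(.46,.2,.2,77.8)
E
```

```text
rim 368 [544.9 164.9] [63.8 81.1] 87.5 [546.7 166.3] z 0.1152
rimtop 195 [576.6 163.5] [63.8 18. ] 86.9 [578.9 164.5] z 0.115
rimbot 173 [512.8 166.7] [62.8 17. ] 86.4 [510.4 168.3] z 0.1154
follower 305 [543.6 163.6] [32.3 34.9] 0.1 [543.6 163.7] z 0.075
frameN 397 [602.9 162.1] [30.7 63.3] 0.1 [601.8 161.2] z 0.0864
frameS 435 [484.  168.3] [31.1 64.2] 0.2 [486.7 167.3] z 0.0864
rollN 69 [574.1 164.5] [28.5  8.4] 86.6 [574.  164.6] z 0.0805
rollS 37 [517.4 163.2] [ 4.5 27.5] 0.5 [516.9 164.6] z 0.0803
[[636.8 111.4]
 [447.6 120.7]
 [453.1 219.2]] centre [544.9 165.3] 189.47888304201732 98.60699413016263 -2.8062141999875476
shift [-474.9 -584.4  122.8] len 762.9 rows 21 tool y at 77.01 rz -0.0138 tilt [-5.0e-04 -1.6e-03 -1.0e+00]
shift [-403.3 -301.    22.3] len 503.8 rows 14 tool y at 77.01 rz -0.0138 tilt [-5.0e-04 -1.6e-03 -1.0e+00]
```

Emit:
carry_out(
  rows=[
    [[-27,-20,0,0,0,0],[-27,-20,0,0,0,0],[-27,-20,0,0,0,0],[-27,-20,0,0,0,0],[-27,-20,0,0,0,0]],
  ],
  fingers=0.72,
  grip_force=20,
)

```text
time_s: 0.52
tcp_pos: [0.2444, 0.4553, 0.2223]
eef_rot: [0.113, 0.994, -0.0, -0.0]
contact_force: [0.8, 0.5, 0.2]
width: 0.729
grasp_force: 0.0
```

Emit:
carry_out(
  rows=[
    [[-27,-20,0,0,0,0],[-27,-20,0,0,0,0],[-27,-20,0,0,0,0],[-27,-20,0,0,0,0],[-27,-20,0,0,0,0]],
  ],
)

```text
time_s: 0.93
tcp_pos: [0.3535, 0.3275, 0.2225]
eef_rot: [0.113, 0.994, -0.0, -0.0]
contact_force: [0.7, -0.1, 0.7]
width: 0.723
grasp_force: 0.0
```

Emit:
carry_out(
  rows=[
    [[-27,-20,0,0,0,0],[-27,-20,0,0,0,0],[-27,-20,0,0,0,0],[-25,-20,0,0,0,-0.014],[0,0,0,0,0,0]],
  ],
)

```text
time_s: 1.35
tcp_pos: [0.4418, 0.2235, 0.2226]
eef_rot: [0.108, 0.994, -0.001, 0.001]
contact_force: [0.6, 1.9, 0.0]
width: 0.718
grasp_force: 0.0
```

```bash
python3 -c "
from h import *
plan(.466,-.0923,.08,77.8)"
```

```text
shift [ -91.  -303.1  143.2] len 347.3 rows 10 tool y at 77.63 rz -0.0029 tilt [ 0.002  -0.0019 -1.    ]
```

Emit:
carry_out(
  rows=[
    [[-9.1,-30.3,14.3,0,0,0],[-9.1,-30.3,14.3,0,0,0],[-9.1,-30.3,14.3,0,0,0],[-9.1,-30.3,14.3,0,0,0],[-9.1,-30.3,14.3,0,0,0]],
  ],
)

```text
time_s: 1.77
tcp_pos: [0.4502, 0.0687, 0.1505]
eef_rot: [0.106, 0.994, 0.0, -0.0]
contact_force: [-0.0, -1.0, -0.4]
width: 0.718
grasp_force: 0.0
```

Emit:
carry_out(
  rows=[
    [[-9.1,-30.3,14.3,0,0,0],[-9.1,-30.3,14.3,0,0,0],[-9.1,-30.3,14.3,0,0,0],[-9.1,-30.3,14.3,0,0,0],[-9.1,-30.3,14.3,0,0,0]],
  ],
)

```text
time_s: 2.18
tcp_pos: [0.4629, -0.0891, 0.0789]
eef_rot: [0.106, 0.994, 0.0, -0.0]
contact_force: [-0.8, 0.1, 1.1]
width: 0.721
grasp_force: 0.0
```

Emit:
carry_out(
  rows=[
    [[0,0,0,0,0,0],[0,0,0,0,0,0]],
  ],
)

```text
time_s: 2.35
tcp_pos: [0.4626, -0.0888, 0.0788]
eef_rot: [0.108, 0.994, 0.0, -0.001]
contact_force: [-0.2, -0.3, -0.5]
width: 0.722
grasp_force: 0.0
```

```bash
python3 -c "
from h import *
plan(.466,-.0923,.0065,77.8)
im,W=pts('top'); save(cv2.resize(im[190:330,290:450],None,fx=4,fy=4),'c1.png')"
```

```text
shift [-4.2 -2.7 72.3] len 72.5 rows 2 tool y at 77.62 rz -0.0032 tilt [-2.e-03  9.e-04 -1.e+00]
```

View pics/c1.png

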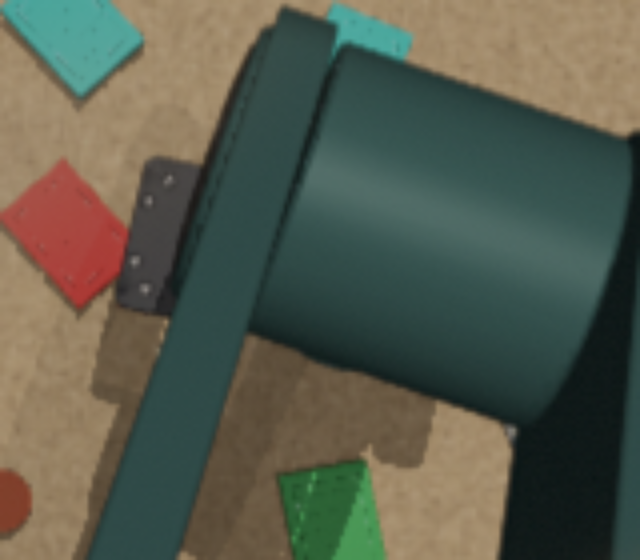

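The arm hides the cassette here, so I'll descend on the measured pose and grip.

Emit:
carry_out(
  rows=[
    [[-4.2,-2.7,18,0,0,-0.003],[0,0,24,0,0,0],[0,0,20,0,0,0],[0,0,10,0,0,0],[0,0,0,0,0,0]],
  ],
)

```text
time_s: 2.82
tcp_pos: [0.4653, -0.0899, 0.0064]
eef_rot: [0.104, 0.995, 0.0, -0.002]
contact_force: [0.6, 0.8, 0.1]
width: 0.72
grasp_force: 0.0
```

Emit:
carry_out(
  rows=[
    [[0,0,0,0,0,0],[0,0,0,0,0,0],[0,0,0,0,0,0],[0,0,0,0,0,0],[0,0,0,0,0,0]],
  ],
  fingers=0.3,
  grip_force=15,
)

```text
time_s: 3.23
tcp_pos: [0.4677, -0.0917, 0.0088]
eef_rot: [0.105, 0.994, -0.0, 0.001]
contact_force: [-0.5, 2.1, 7.9]
width: 0.524
grasp_force: 15.0
```

Emit:
carry_out(
  rows=[
    [[0,0,0,0,0,0],[0,0,-10,0,0,0],[0,0,-20,0,0,0],[0,0,-30,0,0,0],[0,0,-30,0,0,0]],
  ],
)

```text
time_s: 3.65
tcp_pos: [0.4658, -0.0915, 0.0989]
eef_rot: [0.105, 0.994, 0.0, -0.001]
contact_force: [0.9, -0.4, -0.4]
width: 0.522
grasp_force: 15.0
```

Emit:
carry_out(
  rows=[
    [[0,0,-35,0,0,0],[0,0,-25,0,0,0],[0,0,0,0,0,0]],
  ],
)

```text
time_s: 3.9
tcp_pos: [0.47, -0.0929, 0.1633]
eef_rot: [0.105, 0.994, -0.001, 0.005]
contact_force: [1.6, 0.1, -0.7]
width: 0.519
grasp_force: 15.0
```

```bash
python3 -c "
from h import *
plan(.5449,.1651,.155,87.1)"
```

```text
shift [-19.4 268.    8.1] len 268.8 rows 8 tool y at 77.98 rz -0.1592 tilt [ 0.0091 -0.0035 -1.    ]
```

Emit:
carry_out(
  rows=[
    [[-2.4,33.5,0,0,0,0],[-2.4,33.5,0,0,0,0],[-2.4,33.5,0,0,0,0],[-2.4,33.5,0,0,0,0],[-2.4,33.5,0,0,0,0]],
  ],
)

```text
time_s: 4.32
tcp_pos: [0.5129, 0.0709, 0.1574]
eef_rot: [0.105, 0.994, -0.0, -0.0]
contact_force: [0.9, -0.1, -1.3]
width: 0.522
grasp_force: 15.0
```

Emit:
carry_out(
  rows=[
    [[-2.4,33.5,0,0,0,0],[-2.4,33.5,0,0,0,0],[-2.4,33.5,0,0,0,0],[0,0,0,0,0,-0.08],[0,0,0,0,0,-0.079]],
  ],
)

```text
time_s: 4.73
tcp_pos: [0.5412, 0.1683, 0.1571]
eef_rot: [0.022, 1.0, -0.0, -0.0]
contact_force: [-0.8, 0.4, -0.6]
width: 0.523
grasp_force: 15.0
```

Emit:
carry_out(
  rows=[
    [[0,0,0,0,0,0],[0,0,0,0,0,0],[0,0,0,0,0,0]],
  ],
)

```text
time_s: 4.98
tcp_pos: [0.5409, 0.166, 0.1574]
eef_rot: [0.027, 1.0, -0.0, -0.0]
contact_force: [-0.2, -0.3, 0.0]
width: 0.529
grasp_force: 15.0
```

```bash
python3 -c "
from h import *
plan(.5449,.1651,.155,87.1)
im,W=pts('top'); im2,W2=pts('scene'); np.savez('/tmp/held',a=im,A=W,b=im2,B=W2)
plan(.5449,.1651,.155,87.1)
save(np.hstack([cv2.resize(im[150:290,180:300],None,fx=4,fy=4)[:480],cv2.resize(im2[190:310,200:280],None,fx=4,fy=4)]),'held.png')"
```

```text
shift [-4.  -0.7  2.4] len 4.7 rows 1 tool y at 86.93 rz -0.003 tilt [-8.e-04 -3.e-04 -1.e+00]
shift [-3.8 -0.6  2.6] len 4.6 rows 1 tool y at 86.96 rz -0.0024 tilt [-4.e-04 -2.e-04 -1.e+00]
```

View pics/held.png

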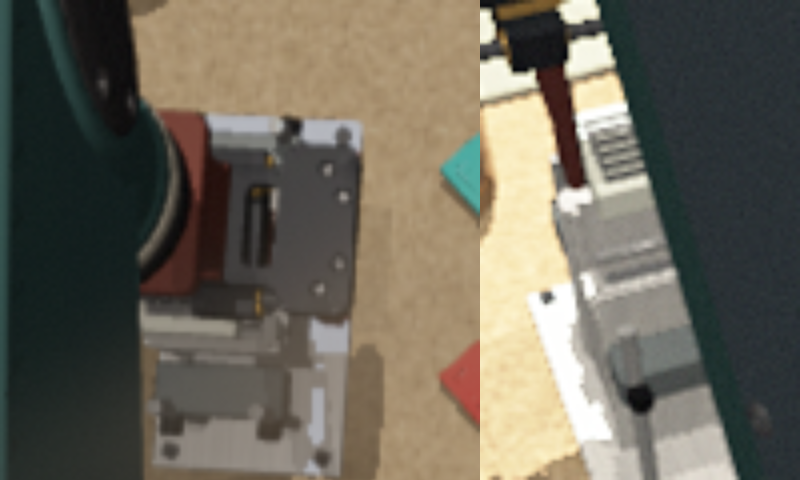

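The held cassette's near (-x) end shows in both views: the top crop at about (190,325) and the scene crop at about (615,160). I'll measure it against the TCP.

Run:
```python
from h import *
f=np.load('/tmp/held.npz'); s=get_state(); t=s["tcp_pos"]; R=np.array([[np.cos(-.0506),-np.sin(-.0506)],[np.sin(-.0506),np.cos(-.0506)]])
o=np.array([.5449,.1651])
for k,n in(("A","top"),("B","scene")):
    W=f[k]; im=f[k.lower()].astype(int); q=(W[...,:2]-t[:2])@R*1000; z=W[...,2]*1000
    m=(abs(q[...,1])<26)&(q[...,0]<0)&(q[...,0]>-45)&(z>140)&(z<180)
    mw=m&(im.min(-1)>110)&(np.ptp(im,axis=-1)<45)
    print(n,m.sum(),mw.sum())
    top=mw&(z>165)
    for nm,M in(("white",mw),("top",top)):
        if M.sum()>5:
            P=q[M]; print(nm,M.sum(),"z pct",np.percentile(z[M],[2,20,50,80,98]).round(1),"x",np.percentile(P[:,0],[1,5,50,95]).round(1),"y",np.percentile(P[:,1],[1,5,50,95,99]).round(1))
            if nm=="top": print(np.c_[P,z[M]][::max(1,M.sum()//12)].round(1).tolist())
# scene-camera magazine rim in mag frame (before arm came)
g=np.load('/tmp/scene.npz'); W=g["W"]; q=(W[...,:2]-o)@R*1000; z=W[...,2]*1000
for lo,hi in((109,121),):
    M=(abs(q[...,0])<50)&(abs(q[...,1])<45)&(z>lo)&(z<hi); print("scene rim",M.sum(),np.percentile(q[M],[1,50,99],axis=0).round(1).tolist())
M=(abs(q[...,0])<20)&(abs(q[...,1])<15)&(z>60)&(z<85); print("foll",M.sum(),np.median(z[M]))
g=np.load('/tmp/top.npz'); W=g["W"]; q=(W[...,:2]-o)@R*1000; z=W[...,2]*1000
M=(abs(q[...,0])<50)&(abs(q[...,1])<45)&(z>109)&(z<121); print("top rim",M.sum(),np.percentile(q[M],[1,50,99],axis=0).round(1).tolist())
```

```text
top 160 89
white 89 z pct [166.5 168.6 169.5 170.7 172.3] x [-33.6 -33.5 -30.3 -27.1] y [-22.5 -19.9   0.1  17.9  19.1]
top 89 z pct [166.5 168.6 169.5 170.7 172.3] x [-33.6 -33.5 -30.3 -27.1] y [-22.5 -19.9   0.1  17.9  19.1]
[[-22.9, 19.1, 167.9], [-28.2, 12.6, 171.1], [-27.2, -2.8, 169.1], [-29.8, 7.0, 171.6], [-29.0, -4.9, 170.0], [-28.3, -17.2, 170.0], [-31.4, 9.1, 169.8], [-30.6, -2.8, 168.0], [-30.1, -15.3, 169.1], [-33.4, 12.5, 169.8], [-32.7, 0.4, 169.1], [-32.0, -13.8, 169.5], [-33.5, -13.3, 166.7]]
scene 275 222
white 222 z pct [153.7 160.4 167.5 169.  170.5] x [-35.4 -34.9 -28.6  -3.2] y [-1.8 -0.8 11.7 22.1 22.9]
top 144 z pct [165.7 167.4 168.3 169.4 170.8] x [-35.  -33.7 -19.5  -2.3] y [-2.  -0.7 11.3 21.7 22.8]
[[-2.3, -2.2, 170.2], [-1.5, 20.2, 169.4], [-2.5, 15.2, 166.3], [-8.0, 14.6, 167.8], [-14.8, 3.4, 167.0], [-18.7, 7.9, 169.0], [-22.3, 1.6, 167.3], [-27.5, -0.8, 168.2], [-30.4, 3.6, 169.4], [-30.9, 7.5, 168.7], [-33.8, 11.8, 169.9], [-33.7, 13.8, 168.2]]
scene rim 277 [[-40.9, -30.7], [25.5, 0.6], [39.7, 30.9]]
foll 41 73.05794744203276
top rim 357 [[-40.2, -31.0], [24.2, 1.8], [40.1, 31.6]]
```

Emit:
carry_out(
  rows=[
    [[-5.6,-0.6,9,0,0,-0.002],[0,0,10,0,0,0],[0,0,8,0,0,0],[0,0,0,0,0,0],[0,0,0,0,0,0]],
  ],
)

```text
time_s: 5.5
tcp_pos: [0.546, 0.1653, 0.1294]
eef_rot: [0.025, 1.0, -0.0, -0.001]
contact_force: [-0.1, -0.0, -0.6]
width: 0.526
grasp_force: 15.0
```

```bash
python3 -c "
from h import *
plan(.5467,.165,.110,87.1)
im,W=pts('top'); im2,W2=pts('scene'); s=get_state(); t=s['tcp_pos']
plan(.5467,.165,.110,87.1)
a=-.0506; R=np.array([[np.cos(a),-np.sin(a)],[np.sin(a),np.cos(a)]]); o=np.array([.5449,.1651])
for im,W in((im,W),(im2,W2)):
    im=im.astype(int); q=(W[...,:2]-o)@R*1000; z=W[...,2]*1000
    m=(abs(q[...,1])<26)&(q[...,0]<0)&(q[...,0]>-45)&(z>136)&(z<148)&(im.min(-1)>110)&(np.ptp(im,axis=-1)<45)
    print(m.sum(),np.percentile(q[m],[1,5,50,95,99],axis=0).round(1).tolist(),np.median(z[m]))
"
```

```text
shift [-0.7 -0.2 19.4] len 19.4 rows 1 tool y at 87.18 rz 0.0014 tilt [-2.6e-03 -5.0e-04 -1.0e+00]
shift [ 0.2 -0.5 20.5] len 20.5 rows 1 tool y at 87.2 rz 0.0017 tilt [-5.e-04 -2.e-04 -1.e+00]
70 [[-32.5, -21.6], [-32.3, -20.5], [-29.4, -2.4], [-26.7, 12.2], [-26.4, 13.4]] 142.02714979579366
110 [[-33.0, 4.0], [-32.4, 4.8], [-21.1, 14.6], [-4.0, 22.4], [-0.9, 23.0]] 140.9859539506745
```

The cassette is centred within about 0.5 mm of the well in the camera frame. I'll lower it gently into the mouth.

Emit:
carry_out(
  rows=[
    [[0,0,4,0,0,0],[0,0,4,0,0,0],[0,0,4,0,0,0],[0,0,4,0,0,0],[0,0,0,0,0,0]],
  ],
)

```text
time_s: 6.02
tcp_pos: [0.5462, 0.1654, 0.1137]
eef_rot: [0.024, 1.0, -0.0, -0.001]
contact_force: [-0.8, 0.5, -1.5]
width: 0.525
grasp_force: 15.0
```

Emit:
carry_out(
  rows=[
    [[0,0,4,0,0,0],[0,0,4,0,0,0],[0,0,4,0,0,0],[0,0,4,0,0,0],[0,0,0,0,0,0]],
  ],
)

```text
time_s: 6.43
tcp_pos: [0.5463, 0.1654, 0.0977]
eef_rot: [0.024, 1.0, -0.0, -0.001]
contact_force: [0.9, -0.5, 0.4]
width: 0.522
grasp_force: 15.0
```

Emit:
carry_out(
  rows=[
    [[0,0,2,0,0,0],[0,0,2,0,0,0],[0,0,2,0,0,0],[0,0,0,0,0,0]],
  ],
)

```text
time_s: 6.77
tcp_pos: [0.5468, 0.1655, 0.0923]
eef_rot: [0.024, 1.0, -0.0, -0.0]
contact_force: [-0.6, 0.0, -1.0]
width: 0.519
grasp_force: 15.0
```

Emit:
carry_out(
  rows=[
    [[0,0,2,0,0,0],[0,0,0,0,0,0]],
  ],
)

```text
time_s: 6.93
tcp_pos: [0.5469, 0.1656, 0.0904]
eef_rot: [0.024, 1.0, -0.0, -0.0]
contact_force: [-0.5, -0.4, 0.1]
width: 0.518
grasp_force: 15.0
```

Emit:
carry_out(
  rows=[
    [[0,0,1.5,0,0,0],[0,0,0,0,0,0]],
  ],
)

```text
time_s: 7.1
tcp_pos: [0.5469, 0.1655, 0.089]
eef_rot: [0.024, 1.0, -0.0, -0.0]
contact_force: [0.3, 1.5, -0.8]
width: 0.525
grasp_force: 15.0
```

Emit:
carry_out(
  rows=[
    [[0,0,1,0,0,0],[0,0,0,0,0,0]],
  ],
)

```text
time_s: 7.27
tcp_pos: [0.5469, 0.1655, 0.088]
eef_rot: [0.024, 1.0, -0.0, -0.0]
contact_force: [0.1, 0.2, -1.7]
width: 0.521
grasp_force: 15.0
```

Emit:
carry_out(
  rows=[
    [[0,0,1,0,0,0],[0,0,0,0,0,0]],
  ],
)

```text
time_s: 7.43
tcp_pos: [0.5467, 0.1656, 0.0871]
eef_rot: [0.024, 1.0, -0.0, -0.0]
contact_force: [-0.2, 0.5, -0.2]
width: 0.52
grasp_force: 15.0
```

Emit:
carry_out(
  rows=[
    [[0,0,1,0,0,0],[0,0,0,0,0,0]],
  ],
)

```text
time_s: 7.6
tcp_pos: [0.5471, 0.1656, 0.0862]
eef_rot: [0.024, 1.0, -0.0, 0.0]
contact_force: [-1.1, 0.3, 0.1]
width: 0.523
grasp_force: 15.0
```

Emit:
carry_out(
  rows=[
    [[0,0,1,0,0,0],[0,0,0,0,0,0]],
  ],
)

```text
time_s: 7.77
tcp_pos: [0.5472, 0.1656, 0.0853]
eef_rot: [0.024, 1.0, 0.0, 0.0]
contact_force: [-0.4, -0.3, 1.9]
width: 0.518
grasp_force: 15.0
```

Emit:
carry_out(
  rows=[
    [[0,0,1,0,0,0],[0,0,0,0,0,0]],
  ],
)

```text
time_s: 7.93
tcp_pos: [0.5472, 0.1656, 0.0843]
eef_rot: [0.024, 1.0, 0.0, 0.0]
contact_force: [-0.8, -0.1, 2.2]
width: 0.524
grasp_force: 15.0
```

Emit:
carry_out(
  rows=[
    [[0,0,0,0,0,0],[0,0,0,0,0,0]],
  ],
)

```text
time_s: 8.1
tcp_pos: [0.5471, 0.1656, 0.0843]
eef_rot: [0.024, 1.0, 0.0, 0.0]
contact_force: [0.2, 0.4, 3.8]
width: 0.521
grasp_force: 15.0
```

Emit:
carry_out(
  rows=[
    [[0,0,0,0,0,0],[0,0,0,0,0,0],[0,0,0,0,0,0]],
  ],
  fingers=0.68,
)

```text
time_s: 8.35
tcp_pos: [0.5467, 0.1655, 0.0839]
eef_rot: [0.024, 1.0, -0.0, -0.0]
contact_force: [0.4, -0.4, 0.2]
width: 0.672
grasp_force: 0.0
```

Emit:
carry_out(
  rows=[
    [[0,0,-5,0,0,0],[0,0,-15,0,0,0],[0,0,-20,0,0,0]],
  ],
)

```text
time_s: 8.6
tcp_pos: [0.5455, 0.1653, 0.1233]
eef_rot: [0.024, 1.0, -0.0, -0.002]
contact_force: [0.5, -0.2, 0.6]
width: 0.677
grasp_force: 0.0
```

Emit:
carry_out(
  rows=[
    [[0,0,0,0,0,0],[0,0,0,0,0,0],[0,0,0,0,0,0],[0,0,0,0,0,0],[0,0,0,0,0,0]],
  ],
  fingers=0,
)

```text
time_s: 9.02
tcp_pos: [0.5462, 0.1654, 0.1232]
eef_rot: [0.024, 1.0, -0.0, -0.001]
contact_force: [-0.4, 0.2, 0.3]
width: 0.339
grasp_force: 0.0
```

```bash
python3 -c "
from h import *
plan(.5449,.1651,.104,87.1)
im2,W2=pts('scene'); plan(.5449,.1651,.104,87.1)
a=-.0506; R=np.array([[np.cos(a),-np.sin(a)],[np.sin(a),np.cos(a)]]); o=np.array([.5449,.1651])
q=(W2[...,:2]-o)@R*1000; z=W2[...,2]*1000
m=(abs(q[...,1])<22)&(abs(q[...,0])<30)&(z>88)&(z<110)
print(m.sum(),np.percentile(z[m],[5,25,50,75,95]).round(1)); print(np.linalg.lstsq(np.c_[q[m],np.ones(m.sum())],z[m],rcond=None)[0])
save(cv2.resize(im2[170:330,180:300],None,fx=4,fy=3.7),'set.png')"
```

```text
shift [ 1.3 -0.4 19.2] len 19.3 rows 1 tool y at 87.2 rz 0.0018 tilt [-1.8e-03 -4.0e-04 -1.0e+00]
shift [ 1.4 -0.4 19.3] len 19.3 rows 1 tool y at 87.2 rz 0.0018 tilt [-1.7e-03 -4.0e-04 -1.0e+00]
182 [ 96.5  97.4  98.1  98.7 100. ]
[-2.39022673e-02 -1.48072097e-02  9.83439636e+01]
```

View pics/set.png

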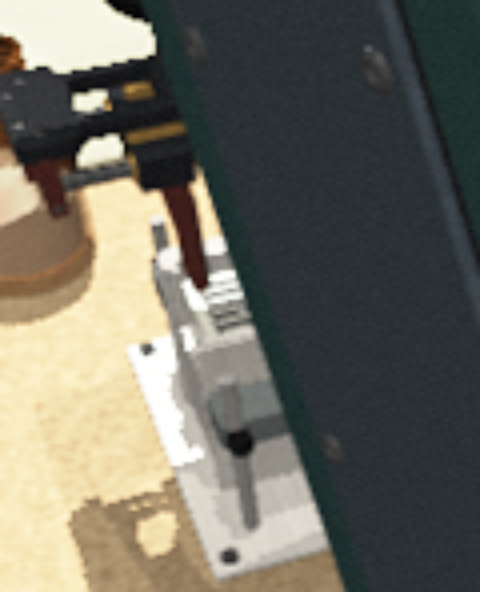

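The cassette sits level with its top at z≈98 mm. I'll shut the fingers and press on the middle.

Emit:
carry_out(
  rows=[
    [[0,0,0,0,0,0],[0,0,0,0,0,0],[0,0,0,0,0,0],[0,0,0,0,0,0],[0,0,0,0,0,0]],
  ],
)

```text
time_s: 9.48
tcp_pos: [0.547, 0.1655, 0.1241]
eef_rot: [0.024, 1.0, -0.0, -0.0]
contact_force: [0.4, -0.6, 0.6]
width: 0.011
grasp_force: 0.0
```

Emit:
carry_out(
  rows=[
    [[0,0,8,0,0,0],[0,0,8,0,0,0],[0,0,4,0,0,0],[0,0,0,0,0,0]],
  ],
)

```text
time_s: 9.82
tcp_pos: [0.5457, 0.1653, 0.1025]
eef_rot: [0.024, 1.0, -0.0, -0.001]
contact_force: [0.3, -0.5, 0.5]
width: 0.006
grasp_force: 0.0
```

Emit:
carry_out(
  rows=[
    [[0,0,2,0,0,0],[0,0,2,0,0,0],[0,0,2,0,0,0],[0,0,0,0,0,0]],
  ],
)

```text
time_s: 10.15
tcp_pos: [0.547, 0.1656, 0.098]
eef_rot: [0.024, 1.0, -0.0, 0.0]
contact_force: [-1.0, -0.2, 0.2]
width: 0.005
grasp_force: 0.2
```

Emit:
carry_out(
  rows=[
    [[0,0,2,0,0,0],[0,0,0,0,0,0]],
  ],
)

```text
time_s: 10.32
tcp_pos: [0.5473, 0.1656, 0.0963]
eef_rot: [0.024, 1.0, 0.0, 0.0]
contact_force: [-0.1, 0.7, 0.9]
width: 0.008
grasp_force: 0.5
```

Emit:
carry_out(
  rows=[
    [[0,0,2,0,0,0],[0,0,0,0,0,0]],
  ],
)

```text
time_s: 10.48
tcp_pos: [0.5473, 0.1656, 0.0944]
eef_rot: [0.024, 1.0, 0.0, 0.0]
contact_force: [-0.3, -0.6, 3.8]
width: 0.005
grasp_force: 1.6
```

Emit:
carry_out(
  rows=[
    [[0,0,2,0,0,0],[0,0,2,0,0,0],[0,0,0,0,0,0]],
  ],
)

```text
time_s: 10.73
tcp_pos: [0.5472, 0.1656, 0.09]
eef_rot: [0.024, 1.0, 0.0, 0.0]
contact_force: [0.8, 1.2, 1.8]
width: 0.007
grasp_force: 0.9
```

Emit:
carry_out(
  rows=[
    [[0,0,2,0,0,0],[0,0,2,0,0,0],[0,0,0,0,0,0]],
  ],
)

```text
time_s: 10.98
tcp_pos: [0.5469, 0.1655, 0.0857]
eef_rot: [0.024, 1.0, -0.0, -0.0]
contact_force: [0.4, 0.4, 0.4]
width: 0.009
grasp_force: 0.2
```

Emit:
carry_out(
  rows=[
    [[0,0,2,0,0,0],[0,0,2,0,0,0],[0,0,0,0,0,0]],
  ],
)

```text
time_s: 11.23
tcp_pos: [0.5467, 0.1655, 0.0817]
eef_rot: [0.024, 1.0, -0.0, -0.0]
contact_force: [0.4, 0.3, 0.6]
width: 0.007
grasp_force: 0.2
```

Emit:
carry_out(
  rows=[
    [[0,0,2,0,0,0],[0,0,2,0,0,0],[0,0,0,0,0,0]],
  ],
)

```text
time_s: 11.48
tcp_pos: [0.5468, 0.1655, 0.0777]
eef_rot: [0.024, 1.0, -0.0, -0.0]
contact_force: [0.1, 0.1, 1.1]
width: 0.008
grasp_force: 0.4
```

Emit:
carry_out(
  rows=[
    [[0,0,2,0,0,0],[0,0,0,0,0,0]],
  ],
)

```text
time_s: 11.65
tcp_pos: [0.5468, 0.1655, 0.0758]
eef_rot: [0.024, 1.0, -0.0, -0.0]
contact_force: [-0.5, 0.2, 0.8]
width: 0.008
grasp_force: 0.0
```

Emit:
carry_out(
  rows=[
    [[0,0,2,0,0,0],[0,0,0,0,0,0]],
  ],
)

```text
time_s: 11.82
tcp_pos: [0.5465, 0.1654, 0.0736]
eef_rot: [0.024, 1.0, -0.0, -0.0]
contact_force: [0.0, 0.2, -0.6]
width: 0.008
grasp_force: 0.0
```

Emit:
carry_out(
  rows=[
    [[0,0,2,0,0,0],[0,0,0,0,0,0]],
  ],
)

```text
time_s: 11.98
tcp_pos: [0.5469, 0.1655, 0.0719]
eef_rot: [0.024, 1.0, -0.0, -0.0]
contact_force: [-0.8, 0.1, 2.4]
width: 0.003
grasp_force: 1.2
```

Emit:
carry_out(
  rows=[
    [[0,0,2,0,0,0],[0,0,0,0,0,0]],
  ],
)

```text
time_s: 12.15
tcp_pos: [0.547, 0.1655, 0.07]
eef_rot: [0.024, 1.0, -0.0, 0.0]
contact_force: [-0.3, -0.1, 2.5]
width: 0.005
grasp_force: 1.3
```

Emit:
carry_out(
  rows=[
    [[0,0,2,0,0,0],[0,0,0,0,0,0]],
  ],
)

```text
time_s: 12.32
tcp_pos: [0.547, 0.1656, 0.068]
eef_rot: [0.024, 1.0, -0.0, 0.0]
contact_force: [-0.1, 0.3, 3.1]
width: 0.007
grasp_force: 1.4
```

Emit:
carry_out(
  rows=[
    [[0,0,2,0,0,0],[0,0,2,0,0,0],[0,0,0,0,0,0]],
  ],
)

```text
time_s: 12.57
tcp_pos: [0.547, 0.1656, 0.0638]
eef_rot: [0.024, 1.0, -0.0, -0.0]
contact_force: [-0.6, 0.1, 3.4]
width: 0.007
grasp_force: 1.5
```

Emit:
carry_out(
  rows=[
    [[0,0,-4,0,0,0],[0,0,-8,0,0,0],[0,0,-16,0,0,0],[0,0,-30,0,0,0],[0,0,-36,0,0,0]],
  ],
)

```text
time_s: 12.98
tcp_pos: [0.5449, 0.1652, 0.1577]
eef_rot: [0.024, 1.0, -0.001, -0.002]
contact_force: [0.1, -0.0, -0.1]
width: 0.008
grasp_force: 0.0
```

```bash
python3 -c "
from h import *
plan(.4946,-.2476,.157,71.4)
for n in('scene','top'):
  im2,W2=pts(n)
  a=-.0506; R=np.array([[np.cos(a),-np.sin(a)],[np.sin(a),np.cos(a)]]); o=np.array([.5449,.1651])
  q=(W2[...,:2]-o)@R*1000; z=W2[...,2]*1000
  m=(abs(q[...,1])<22)&(abs(q[...,0])<23)&(z>40)&(z<108)
  print(n,m.sum(),np.percentile(z[m],[5,25,50,75,95]).round(1)) if m.sum() else 0
  if n=='scene': save(cv2.resize(im2[170:330,180:300],None,fx=4,fy=3.7),'snap.png')"
```

```text
shift [  30.1 -414.7    1.4] len 415.8 rows 11 tool y at 87.2 rz 0.2758 tilt [-0.0049 -0.001  -1.    ]
scene 68 [70.  71.  71.7 72.5 73.8]
top 212 [70.7 72.  73.2 74.4 75.6]
```

View pics/snap.png

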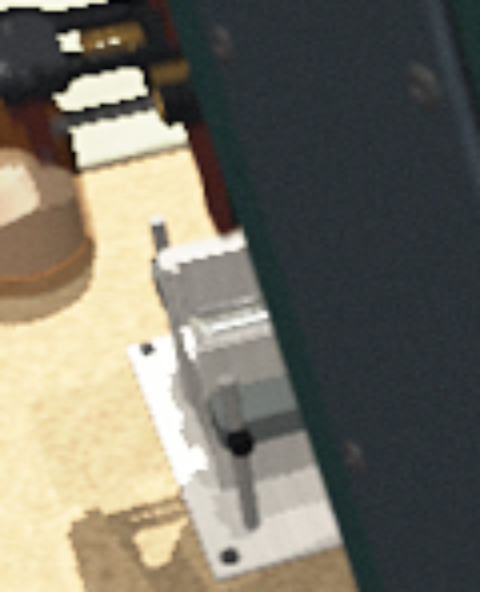

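The first cassette is held, with its top at about 72–73 mm under the lips. Now the second.

Emit:
carry_out(
  rows=[
    [[2.7,-37.7,0,0,0,0],[2.7,-37.7,0,0,0,0],[2.7,-37.7,0,0,0,0],[2.7,-37.7,0,0,0,0],[2.7,-37.7,0,0,0,0]],
  ],
  fingers=0.72,
)

```text
time_s: 13.5
tcp_pos: [0.5233, -0.0234, 0.1581]
eef_rot: [0.024, 1.0, -0.0, -0.0]
contact_force: [0.7, -0.3, 0.8]
width: 0.346
grasp_force: 0.0
```

Emit:
carry_out(
  rows=[
    [[2.7,-37.7,0,0,0,0],[2.7,-37.7,0,0,0,0],[2.7,-37.7,0,0,0,0],[2.7,-37.7,0,0,0,0],[2.7,-37.7,0,0,0,0]],
  ],
)

```text
time_s: 13.92
tcp_pos: [0.5006, -0.2113, 0.1581]
eef_rot: [0.024, 1.0, 0.0, -0.0]
contact_force: [1.1, 0.2, 0.3]
width: 0.707
grasp_force: 0.0
```

Emit:
carry_out(
  rows=[
    [[2.7,-37.7,0,0,0,0],[0,0,20,0,0,0.092],[0,0,30,0,0,0.092],[0,0,25,0,0,0.092],[0,0,0,0,0,0]],
  ],
)

```text
time_s: 14.33
tcp_pos: [0.4934, -0.2454, 0.0789]
eef_rot: [0.164, 0.986, 0.002, -0.004]
contact_force: [-0.3, 0.8, -0.7]
width: 0.72
grasp_force: 0.0
```

Emit:
carry_out(
  rows=[
    [[0,0,0,0,0,0],[0,0,0,0,0,0]],
  ],
)

```text
time_s: 14.5
tcp_pos: [0.4975, -0.2473, 0.0841]
eef_rot: [0.16, 0.987, -0.0, 0.0]
contact_force: [-0.5, 0.2, 0.0]
width: 0.717
grasp_force: 0.0
```

```bash
python3 -c "
from h import *
plan(.4955,-.2477,.0075,71.4)
W0=np.load('/tmp/top.npz')['W']
im2,W2=pts('top')
a=-.0506; R=np.array([[np.cos(a),-np.sin(a)],[np.sin(a),np.cos(a)]]); o=np.array([.5449,.1651])
q=(W2[...,:2]-o)@R*1000; z=W2[...,2]*1000
m=(abs(q[...,1])<22)&(abs(q[...,0])<21)&(z>40)&(z<108)
print(m.sum(),np.percentile(z[m],[5,25,50,75,95]).round(1)); print(np.linalg.lstsq(np.c_[q[m],np.ones(m.sum())],z[m],rcond=None)[0])
save(cv2.resize(im2[165:285,205:285],None,fx=5,fy=5),'mag2.png')"
```

```text
shift [ 1.8 -1.  76.6] len 76.6 rows 3 tool y at 71.56 rz 0.0028 tilt [ 5.e-04 -5.e-04 -1.e+00]
465 [70.4 72.1 73.2 74.2 75.6]
[ 2.53369891e-03 -3.41952215e-03  7.31361234e+01]
```

View pics/mag2.png

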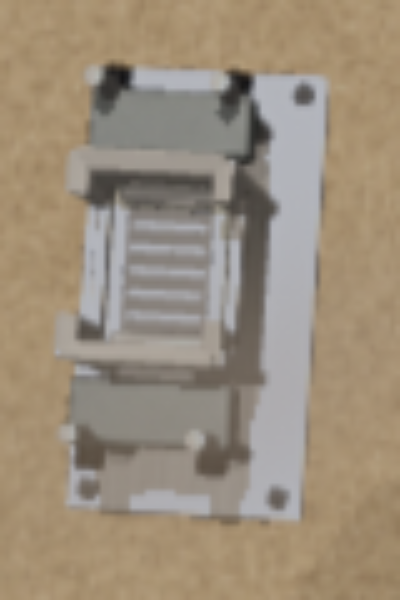

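The first cassette lies level in the well at (170,270) in the crop, ribbed face up, and both rollers are over its ends. I'll grasp the second.

Emit:
carry_out(
  rows=[
    [[1.8,-1,20,0,0,0.003],[0,0,26,0,0,0],[0,0,20,0,0,0],[0,0,10,0,0,0],[0,0,0,0,0,0]],
  ],
)

```text
time_s: 14.97
tcp_pos: [0.4947, -0.2471, 0.0065]
eef_rot: [0.162, 0.987, 0.0, -0.001]
contact_force: [-0.3, 0.2, 0.3]
width: 0.72
grasp_force: 0.0
```

Emit:
carry_out(
  rows=[
    [[0,0,0,0,0,0],[0,0,0,0,0,0],[0,0,0,0,0,0],[0,0,0,0,0,0],[0,0,0,0,0,0]],
  ],
  fingers=0.3,
  grip_force=15,
)

```text
time_s: 15.38
tcp_pos: [0.4962, -0.2482, 0.0086]
eef_rot: [0.163, 0.987, -0.001, 0.001]
contact_force: [-0.4, -0.2, 7.5]
width: 0.519
grasp_force: 15.0
```

Emit:
carry_out(
  rows=[
    [[0,0,0,0,0,0],[0,0,-10,0,0,0],[0,0,-20,0,0,0],[0,0,-30,0,0,0],[0,0,-30,0,0,0]],
  ],
)

```text
time_s: 15.8
tcp_pos: [0.4941, -0.247, 0.0982]
eef_rot: [0.163, 0.987, 0.0, -0.001]
contact_force: [0.7, 0.3, -1.2]
width: 0.526
grasp_force: 15.0
```

Emit:
carry_out(
  rows=[
    [[0,0,-35,0,0,0],[0,0,-25,0,0,0],[0,0,0,0,0,0],[0,0,0,0,0,0]],
  ],
)

```text
time_s: 16.13
tcp_pos: [0.496, -0.2482, 0.1593]
eef_rot: [0.163, 0.987, -0.001, 0.002]
contact_force: [-0.5, -0.1, -1.0]
width: 0.519
grasp_force: 15.0
```

```bash
python3 -c "
from h import *
plan(.5465,.1652,.155,87.1)"
```

```text
shift [ 85.2 407.7   3.5] len 416.5 rows 11 tool y at 71.23 rz -0.2771 tilt [ 0.0035 -0.0025 -1.    ]
```

Emit:
carry_out(
  rows=[
    [[7.7,37.1,0,0,0,0],[7.7,37.1,0,0,0,0],[7.7,37.1,0,0,0,0],[7.7,37.1,0,0,0,0],[7.7,37.1,0,0,0,0]],
  ],
)

```text
time_s: 16.55
tcp_pos: [0.5166, -0.0576, 0.1555]
eef_rot: [0.164, 0.987, 0.0, -0.002]
contact_force: [0.5, -0.2, -0.1]
width: 0.521
grasp_force: 15.0
```

Emit:
carry_out(
  rows=[
    [[7.7,37.1,0,0,0,0],[7.7,37.1,0,0,0,0],[7.7,37.1,0,0,0,0],[7.7,37.1,0,0,0,0],[7.7,37.1,0,0,0,0]],
  ],
)

```text
time_s: 16.97
tcp_pos: [0.5398, 0.1302, 0.1554]
eef_rot: [0.163, 0.987, -0.001, -0.002]
contact_force: [1.0, -0.4, -0.3]
width: 0.525
grasp_force: 15.0
```

Emit:
carry_out(
  rows=[
    [[7.7,37,0,0,0,0],[0,0,0,0,0,-0.092],[0,0,0,0,0,-0.092],[0,0,0,0,0,-0.093],[0,0,0,0,0,0]],
  ],
)

```text
time_s: 17.38
tcp_pos: [0.5445, 0.1661, 0.1552]
eef_rot: [0.023, 1.0, -0.0, -0.002]
contact_force: [-0.4, -1.3, -1.5]
width: 0.524
grasp_force: 15.0
```

Emit:
carry_out(
  rows=[
    [[0,0,10,0,0,0],[0,0,10,0,0,0],[0,0,5,0,0,0],[0,0,0,0,0,0],[0,0,0,0,0,0]],
  ],
)

```text
time_s: 17.8
tcp_pos: [0.5456, 0.1656, 0.1312]
eef_rot: [0.026, 1.0, -0.0, -0.001]
contact_force: [0.4, -0.5, -1.9]
width: 0.523
grasp_force: 15.0
```

```bash
cat > edge.py <<'E'
from h import *
plan(.5467,.165,.110,87.1)
t=get_state()['tcp_pos']
a=-.0506; R=np.array([[np.cos(a),-np.sin(a)],[np.sin(a),np.cos(a)]]); o=np.array([.5449,.1651])
for n in('top','scene'):
    im,W=pts(n); im=im.astype(int); q=(W[...,:2]-o)@R*1000; z=W[...,2]*1000; zt=t[2]*1000+12
    m=(abs(q[...,1])<28)&(q[...,0]<0)&(q[...,0]>-45)&(abs(z-zt)<5)&(im.min(-1)>110)&(np.ptp(im,axis=-1)<45)
    print(n,m.sum(),np.percentile(q[m],[1,5,50,95,99],axis=0).round(1).tolist(),np.median(z[m]))
E
python3 edge.py
```

```text
shift [-1.2 -0.5 21.2] len 21.2 rows 1 tool y at 87.02 rz -0.0014 tilt [-2.e-03 -4.e-04 -1.e+00]
top 70 [[-32.5, -21.9], [-32.3, -20.0], [-29.4, -1.6], [-26.9, 13.4], [-26.7, 14.6]] 143.47742801028824
scene 115 [[-33.7, 3.6], [-32.6, 4.7], [-20.8, 14.3], [-4.5, 22.6], [-1.2, 23.2]] 142.62672070492854
```

The position matches the first one, so I'll lower it the same way.

Emit:
carry_out(
  rows=[
    [[0,-0.2,4,0,0,0],[0,0,4,0,0,0],[0,0,4,0,0,0],[0,0,4,0,0,0],[0,0,0,0,0,0]],
  ],
)

```text
time_s: 18.32
tcp_pos: [0.5455, 0.1657, 0.1152]
eef_rot: [0.025, 1.0, -0.0, -0.001]
contact_force: [-0.7, 0.2, -0.2]
width: 0.522
grasp_force: 15.0
```

Emit:
carry_out(
  rows=[
    [[0,0,4,0,0,0],[0,0,4,0,0,0],[0,0,4,0,0,0],[0,0,0,0,0,0]],
  ],
)

```text
time_s: 18.65
tcp_pos: [0.5456, 0.1656, 0.1032]
eef_rot: [0.025, 1.0, -0.0, -0.001]
contact_force: [0.8, 0.1, -1.8]
width: 0.524
grasp_force: 15.0
```

Emit:
carry_out(
  rows=[
    [[0,0,4,0,0,0],[0,0,4,0,0,0],[0,0,4,0,0,0],[0,0,0,0,0,0]],
  ],
)

```text
time_s: 18.98
tcp_pos: [0.5456, 0.1656, 0.0912]
eef_rot: [0.025, 1.0, -0.0, -0.001]
contact_force: [-0.1, -0.0, -1.1]
width: 0.518
grasp_force: 15.0
```

Emit:
carry_out(
  rows=[
    [[0,0,2,0,0,0],[0,0,0,0,0,0],[0,0,0,0,0,0]],
  ],
)

```text
time_s: 19.23
tcp_pos: [0.5462, 0.1658, 0.0901]
eef_rot: [0.025, 1.0, -0.0, -0.0]
contact_force: [-0.5, -1.0, 0.4]
width: 0.523
grasp_force: 15.0
```

Emit:
carry_out(
  rows=[
    [[0,0,2,0,0,0],[0,0,0,0,0,0],[0,0,0,0,0,0]],
  ],
)

```text
time_s: 19.48
tcp_pos: [0.5462, 0.1657, 0.0881]
eef_rot: [0.025, 1.0, -0.0, -0.0]
contact_force: [0.1, -0.7, -1.3]
width: 0.526
grasp_force: 15.0
```

Emit:
carry_out(
  rows=[
    [[0,0,1.5,0,0,0],[0,0,0,0,0,0]],
  ],
)

```text
time_s: 19.65
tcp_pos: [0.5463, 0.1658, 0.0866]
eef_rot: [0.025, 1.0, -0.0, 0.0]
contact_force: [-0.0, -0.0, 0.5]
width: 0.523
grasp_force: 15.0
```

Emit:
carry_out(
  rows=[
    [[0,0,1,0,0,0],[0,0,0,0,0,0]],
  ],
)

```text
time_s: 19.82
tcp_pos: [0.5465, 0.1658, 0.0858]
eef_rot: [0.025, 1.0, 0.0, 0.0]
contact_force: [-0.3, -0.7, 0.9]
width: 0.523
grasp_force: 15.0
```

Emit:
carry_out(
  rows=[
    [[0,0,1,0,0,0],[0,0,0,0,0,0]],
  ],
)

```text
time_s: 19.98
tcp_pos: [0.5466, 0.1658, 0.0848]
eef_rot: [0.025, 1.0, 0.0, 0.0]
contact_force: [1.4, 0.0, 2.0]
width: 0.521
grasp_force: 15.0
```

Contact is the same as with the first. I'll release, raise, shut the fingers and check it is level.

Emit:
carry_out(
  rows=[
    [[0,0,0,0,0,0],[0,0,0,0,0,0],[0,0,0,0,0,0]],
  ],
  fingers=0.68,
)

```text
time_s: 20.23
tcp_pos: [0.5459, 0.1657, 0.0844]
eef_rot: [0.025, 1.0, -0.0, -0.0]
contact_force: [-0.4, 0.0, 0.0]
width: 0.671
grasp_force: 0.0
```

Emit:
carry_out(
  rows=[
    [[0,0,-5,0,0,0],[0,0,-15,0,0,0],[0,0,-20,0,0,0]],
  ],
)

```text
time_s: 20.48
tcp_pos: [0.5447, 0.1655, 0.1239]
eef_rot: [0.025, 1.0, -0.0, -0.002]
contact_force: [0.3, 0.8, -0.0]
width: 0.679
grasp_force: 0.0
```

Emit:
carry_out(
  rows=[
    [[0,0,0,0,0,0],[0,0,0,0,0,0],[0,0,0,0,0,0],[0,0,0,0,0,0],[0,0,0,0,0,0]],
  ],
  fingers=0,
)

```text
time_s: 20.9
tcp_pos: [0.5454, 0.1656, 0.1237]
eef_rot: [0.025, 1.0, -0.0, -0.001]
contact_force: [0.4, 0.1, 0.5]
width: 0.343
grasp_force: 0.0
```

Emit:
carry_out(
  rows=[
    [[0,0,0,0,0,0],[0,0,0,0,0,0],[0,0,0,0,0,0],[0,0,0,0,0,0],[0,0,0,0,0,0]],
  ],
)

```text
time_s: 21.32
tcp_pos: [0.5462, 0.1657, 0.1246]
eef_rot: [0.025, 1.0, -0.0, -0.0]
contact_force: [0.4, -0.1, 0.5]
width: 0.006
grasp_force: 0.0
```

```bash
python3 -c "
from h import *
plan(.546,.1654,.104,87.1)
im2,W2=pts('scene')
a=-.0506; R=np.array([[np.cos(a),-np.sin(a)],[np.sin(a),np.cos(a)]]); o=np.array([.5449,.1651])
q=(W2[...,:2]-o)@R*1000; z=W2[...,2]*1000
m=(abs(q[...,1])<22)&(abs(q[...,0])<30)&(z>88)&(z<106)
print(m.sum(),np.percentile(z[m],[5,25,50,75,95]).round(1)); print(np.linalg.lstsq(np.c_[q[m],np.ones(m.sum())],z[m],rcond=None)[0])"
```

```text
shift [ 0.2 -0.3 20.6] len 20.6 rows 1 tool y at 87.09 rz -0.0002 tilt [-1.e-04 -1.e-04 -1.e+00]
193 [ 96.4  97.5  98.2  99.  100.1]
[-7.73574399e-03 -6.50449841e-03  9.83327930e+01]
```

Emit:
carry_out(
  rows=[
    [[0,0,8,0,0,0],[0,0,8,0,0,0],[0,0,5,0,0,0],[0,0,3,0,0,0],[0,0,0,0,0,0]],
  ],
)

```text
time_s: 21.78
tcp_pos: [0.5453, 0.1656, 0.0994]
eef_rot: [0.025, 1.0, -0.0, -0.001]
contact_force: [-0.2, -0.5, 0.6]
width: 0.006
grasp_force: 0.0
```

Emit:
carry_out(
  rows=[
    [[0,0,2,0,0,0],[0,0,2,0,0,0],[0,0,0,0,0,0]],
  ],
)

```text
time_s: 22.03
tcp_pos: [0.5466, 0.1658, 0.0967]
eef_rot: [0.025, 1.0, 0.0, 0.0]
contact_force: [0.6, 0.5, 1.0]
width: 0.004
grasp_force: 0.4
```

Emit:
carry_out(
  rows=[
    [[0,0,2,0,0,0],[0,0,2,0,0,0],[0,0,0,0,0,0]],
  ],
)

```text
time_s: 22.28
tcp_pos: [0.547, 0.1659, 0.093]
eef_rot: [0.025, 1.0, 0.0, 0.001]
contact_force: [1.0, 1.0, 2.8]
width: 0.005
grasp_force: 1.8
```

Emit:
carry_out(
  rows=[
    [[0,0,2,0,0,0],[0,0,2,0,0,0],[0,0,0,0,0,0]],
  ],
)

```text
time_s: 22.53
tcp_pos: [0.5467, 0.1659, 0.0887]
eef_rot: [0.025, 1.0, 0.0, 0.0]
contact_force: [1.3, 0.0, 2.1]
width: 0.005
grasp_force: 1.3
```

Emit:
carry_out(
  rows=[
    [[0,0,2,0,0,0],[0,0,2,0,0,0],[0,0,0,0,0,0]],
  ],
)

```text
time_s: 22.78
tcp_pos: [0.5463, 0.1658, 0.0843]
eef_rot: [0.025, 1.0, 0.0, 0.0]
contact_force: [1.1, 0.8, 0.6]
width: 0.005
grasp_force: 0.8
```

Emit:
carry_out(
  rows=[
    [[0,0,2,0,0,0],[0,0,2,0,0,0],[0,0,0,0,0,0]],
  ],
)

```text
time_s: 23.03
tcp_pos: [0.5462, 0.1658, 0.0803]
eef_rot: [0.025, 1.0, -0.0, -0.0]
contact_force: [1.3, 0.0, 2.1]
width: 0.001
grasp_force: 0.8
```

Emit:
carry_out(
  rows=[
    [[0,0,1,0,0,0],[0,0,1,0,0,0],[0,0,0,0,0,0]],
  ],
)

```text
time_s: 23.28
tcp_pos: [0.5462, 0.1658, 0.0785]
eef_rot: [0.025, 1.0, -0.0, -0.0]
contact_force: [0.8, 0.4, 2.7]
width: 0.005
grasp_force: 1.0
```

Emit:
carry_out(
  rows=[
    [[0,0,1,0,0,0],[0,0,0,0,0,0]],
  ],
)

```text
time_s: 23.45
tcp_pos: [0.5462, 0.1657, 0.0775]
eef_rot: [0.025, 1.0, -0.0, -0.0]
contact_force: [1.1, 0.4, 3.7]
width: 0.005
grasp_force: 1.3
```

Emit:
carry_out(
  rows=[
    [[0,0,0.5,0,0,0],[0,0,0.5,0,0,0],[0,0,0,0,0,0]],
  ],
)

```text
time_s: 23.7
tcp_pos: [0.5462, 0.1658, 0.0766]
eef_rot: [0.025, 1.0, -0.0, -0.0]
contact_force: [1.3, 0.4, 3.0]
width: 0.006
grasp_force: 1.6
```

Emit:
carry_out(
  rows=[
    [[0,0,0.5,0,0,0],[0,0,0,0,0,0]],
  ],
)

```text
time_s: 23.87
tcp_pos: [0.5462, 0.1658, 0.076]
eef_rot: [0.025, 1.0, -0.0, -0.0]
contact_force: [1.7, 0.2, 3.0]
width: 0.003
grasp_force: 1.4
```

Emit:
carry_out(
  rows=[
    [[0,0,0.5,0,0,0],[0,0,0,0,0,0]],
  ],
)

```text
time_s: 24.03
tcp_pos: [0.5462, 0.1658, 0.0755]
eef_rot: [0.025, 1.0, -0.0, -0.0]
contact_force: [0.6, 0.4, 2.6]
width: 0.009
grasp_force: 1.1
```

Emit:
carry_out(
  rows=[
    [[0,0,0.5,0,0,0],[0,0,0,0,0,0]],
  ],
)

```text
time_s: 24.2
tcp_pos: [0.5462, 0.1657, 0.075]
eef_rot: [0.025, 1.0, -0.0, -0.0]
contact_force: [2.2, 1.1, 2.8]
width: 0.008
grasp_force: 0.8
```

Emit:
carry_out(
  rows=[
    [[0,0,0.5,0,0,0],[0,0,0,0,0,0]],
  ],
)

```text
time_s: 24.37
tcp_pos: [0.546, 0.1657, 0.0744]
eef_rot: [0.025, 1.0, -0.0, -0.0]
contact_force: [0.5, -0.3, 1.4]
width: 0.006
grasp_force: 0.7
```

Emit:
carry_out(
  rows=[
    [[0,0,0.5,0,0,0],[0,0,0,0,0,0]],
  ],
)

```text
time_s: 24.53
tcp_pos: [0.5457, 0.1656, 0.0738]
eef_rot: [0.025, 1.0, -0.0, -0.001]
contact_force: [0.1, 0.0, 0.8]
width: 0.003
grasp_force: 0.4
```

Emit:
carry_out(
  rows=[
    [[0,0,0.4,0,0,0],[0,0,0,0,0,0]],
  ],
)

```text
time_s: 24.7
tcp_pos: [0.5455, 0.1656, 0.0733]
eef_rot: [0.025, 1.0, -0.0, -0.001]
contact_force: [-0.9, 0.4, -0.2]
width: 0.005
grasp_force: 0.0
```

Emit:
carry_out(
  rows=[
    [[0,0,0.4,0,0,0],[0,0,0,0,0,0]],
  ],
)

```text
time_s: 24.87
tcp_pos: [0.5457, 0.1657, 0.0731]
eef_rot: [0.025, 1.0, -0.0, -0.0]
contact_force: [-0.1, -0.4, 0.4]
width: 0.005
grasp_force: 0.0
```

Emit:
carry_out(
  rows=[
    [[0,0,0.4,0,0,0],[0,0,0,0,0,0]],
  ],
)

```text
time_s: 25.03
tcp_pos: [0.546, 0.1658, 0.0728]
eef_rot: [0.025, 1.0, -0.0, -0.0]
contact_force: [-0.2, -1.0, -0.0]
width: 0.007
grasp_force: 0.0
```

The force fell to zero, so it looks snapped. I'll feel a little further to be sure both ends are under.

Emit:
carry_out(
  rows=[
    [[0,0,0.4,0,0,0],[0,0,0,0,0,0]],
  ],
)

```text
time_s: 25.2
tcp_pos: [0.5461, 0.1657, 0.0725]
eef_rot: [0.025, 1.0, -0.0, -0.0]
contact_force: [0.1, -0.0, 0.1]
width: 0.003
grasp_force: 0.0
```

Emit:
carry_out(
  rows=[
    [[0,0,0.3,0,0,0],[0,0,0,0,0,0]],
  ],
)

```text
time_s: 25.37
tcp_pos: [0.5462, 0.1658, 0.0722]
eef_rot: [0.025, 1.0, -0.0, -0.0]
contact_force: [-0.3, 0.1, 0.0]
width: 0.006
grasp_force: 0.0
```

Now I'll retract well clear and look.

Emit:
carry_out(
  rows=[
    [[0,0,-4,0,0,0],[0,0,-10,0,0,0],[0,0,-20,0,0,0],[0,0,-30,0,0,0],[0,0,-36,0,0,0]],
  ],
)

```text
time_s: 25.78
tcp_pos: [0.5448, 0.1655, 0.1726]
eef_rot: [0.025, 1.0, -0.0, -0.002]
contact_force: [1.2, -0.5, -0.2]
width: 0.005
grasp_force: 0.0
```

Emit:
carry_out(
  rows=[
    [[0,-38,0,0,0,0],[0,-38,0,0,0,0],[0,-38,0,0,0,0],[0,-38,0,0,0,0],[0,-38,0,0,0,0]],
  ],
)

```text
time_s: 26.2
tcp_pos: [0.5365, -0.0255, 0.1736]
eef_rot: [0.025, 1.0, -0.0, 0.001]
contact_force: [0.8, -0.1, 0.5]
width: 0.003
grasp_force: 0.0
```

Emit:
carry_out(
  rows=[
    [[0,-38,0,0,0,0],[0,-38,0,0,0,0],[0,-38,0,0,0,0],[0,0,0,0,0,0],[0,0,0,0,0,0]],
  ],
)

```text
time_s: 26.62
tcp_pos: [0.5309, -0.1399, 0.1732]
eef_rot: [0.027, 1.0, -0.0, 0.001]
contact_force: [0.1, 0.1, -0.3]
width: 0.006
grasp_force: 0.0
```

```bash
python3 -c "
from h import *
a=-.0506; R=np.array([[np.cos(a),-np.sin(a)],[np.sin(a),np.cos(a)]]); o=np.array([.5449,.1651])
for n in('top','scene'):
  im2,W2=pts(n)
  q=(W2[...,:2]-o)@R*1000; z=W2[...,2]*1000
  m=(abs(q[...,1])<20)&(abs(q[...,0])<21)&(z>40)&(z<108)
  print(n,m.sum(),np.percentile(z[m],[5,25,50,75,95]).round(1)); print(np.linalg.lstsq(np.c_[q[m],np.ones(m.sum())],z[m],rcond=None)[0])
  if n=='top': t=im2
save(np.hstack([cv2.resize(t[165:285,205:285],None,fx=4,fy=4),cv2.resize(t[80:400,60:520],(460,480))]),'fin.png')"
```

```text
top 427 [70.8 72.2 73.2 74.3 75.8]
[-5.78619766e-03  7.07738162e-03  7.32490432e+01]
scene 67 [70.5 71.  71.7 72.2 73.4]
[-5.84389933e-02 -2.64924049e-03  7.26915089e+01]
```

View pics/fin.png

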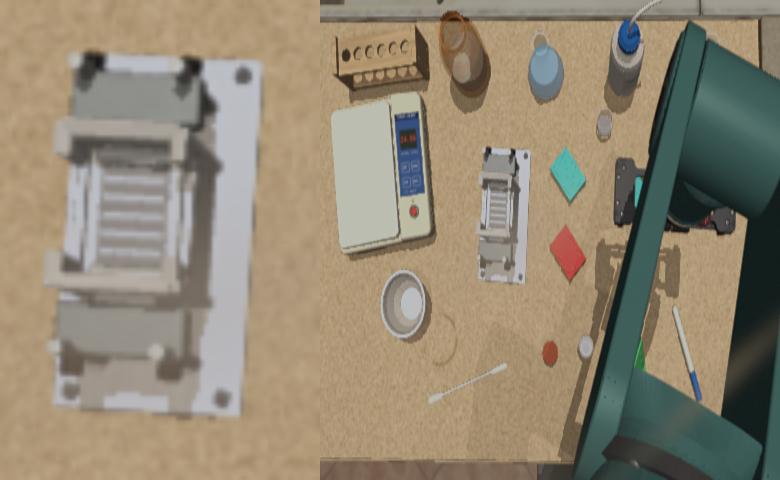

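The second cassette, at about (137,210) in the crop, is level at 73 mm with the rollers over both ends. That is the height the first was held at. The other things I can see in the view haven't moved.

```bash
python3 -c "
from rig import job_done
print(job_done())"
```

```text
the job is handed in; nothing more can be done
None
```

Both white cassettes are in the magazine, ribbed face up and held under the roller lips, pressed one after the other at no more than about 4 N by the force readings; I handed the job in at about 27 s, with everything else left where it was as far as the last picture shows.

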